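# Call the stockroom, then point out the six-sided birdhouse and its board

### The job

Press the call button on the shop counter to get the stockroom's attention and let it go; then show which set to fetch: hold your fingertips a few centimetres straight above the roof knob of the six-sided birdhouse for two seconds, and after that a few centimetres straight above the middle of the six-sided mounting board for two seconds, and finish still pointing there. Only point: do not touch, move or lift any birdhouse or board, keep the fingers well clear of the other birdhouses and boards, and leave everything else on the counter where it is.

Things in the scene. Friction and masses are not known exactly. Their poses are not given: they have to be found in the camera images.
- house_six_top (a point): the top of the wooden knob (24 mm wide) on the roof peak of the six-sided birdhouse, 200 mm above the counter: the highest point of the house, on its vertical middle axis; z up. The house is loose, of pale wood: six-sided walls 80 across the flats, pointed grey roof of six faces with pale battens on the edges, 104 across the flats (120 over the corners) at the eaves (mm, eaves 115 mm up, roof peak 170 mm up).
- house_six: the whole six-sided birdhouse (as above); origin at the centre of its underside, z up, entrance hole towards its own -x
- house_square_top (a point): the top of the wooden knob (24 mm wide) on the roof peak of the square birdhouse, 200 mm above the counter: the highest point of the house, on its vertical middle axis; z up. The house is loose, of pale wood: square walls 79 wide, pointed grey roof of four faces with pale battens on the edges, 102 wide at the eaves (mm, eaves 115 mm up, roof peak 170 mm up).
- house_square: the whole square birdhouse (as above); origin at the centre of its underside, z up, entrance hole towards its own -x
- house_oblong_top (a point): the top of the wooden knob (24 mm wide) on the roof peak of the oblong birdhouse, 200 mm above the counter: the highest point of the house, on its vertical middle axis; z up. The house is loose, of pale wood: oblong walls 56 along its x and 92 along its y, plain two-sided ridge roof 81 x 116, ridge along its y (mm, eaves 115 mm up, roof peak 185 mm up).
- house_oblong: the whole oblong birdhouse (as above); origin at the centre of its underside, z up, entrance hole towards its own -x
- board_six_top (a point): the centre of the upper face of the six-sided mounting board, marked with a dark spot 28 mm across, 18 mm above the counter; z up. The board lies flat and loose, plain pale wood 18 mm thick: six-sided, 87 across the flats, 100 over the corners (mm).
- board_six: the whole six-sided mounting board; origin at the centre of its underside, z up
- board_square_top (a point): the centre of the upper face of the square mounting board, marked with a dark spot 28 mm across, 18 mm above the counter; z up. The board lies flat and loose, plain pale wood 18 mm thick: square, 88 wide (mm).
- board_square: the whole square mounting board; origin at the centre of its underside, z up
- board_oblong_top (a point): the centre of the upper face of the oblong mounting board, marked with a dark spot 28 mm across, 18 mm above the counter; z up. The board lies flat and loose, plain pale wood 18 mm thick: oblong, 56 x 110 (mm).
- board_oblong: the whole oblong mounting board; origin at the centre of its underside, z up
- call_top (a point): the middle of the top face of the call button: a grey round push button 36 mm across in a black ring 52 mm across, on a fixed white box 84 x 84 x 30 mm; button top 52 mm above the counter when not pressed
- call (a joint): how far the call button is pressed straight down: 0 out, 0.006 m fully in; a spring pushes it back (about 1.5 N to start, 5 N fully in)
- seed_tin: bystander: closed tin, 38 mm across, 85 mm tall, stands between the birdhouses; origin at the centre of its underside
- small_pot: bystander: small terracotta pot, 42 mm across, 45 mm tall, stands between the birdhouses; origin at the centre of its underside
- feed_jar: bystander: closed jar, 70 mm across, 120 mm tall, at the left; origin at the centre of its underside
- brush: bystander: hand brush lying flat, 200 mm long, at the right; origin under its middle
- notebook: bystander: green closed book 100 x 140 x 18 mm, at the left; origin at the centre of its underside
Mind the look-alikes: they are no part of the job. Leave any blue or orange look-alike of the board_six alone.

How it is judged:
By the outcome, as a careful person would: the job done as asked, in the order asked, and still so for the second after the job is handed in, with the robot touching nothing.
It also fails if it takes over 56 s, if anything falls off the work surface, if the arm or the gripper's body presses on something with over 40 N, if the wrist force passes 120 N, or if a joint passes its speed limit or range.

### The arm

A 6-joint arm with a two-finger parallel gripper is mounted at the origin on the work surface. World frame = base frame: x ahead of the robot, y to its left, z up, the work surface at z = 0. Lengths are in m, angles in rad, forces in N, time in s.
With the tool pointing down it reaches from about 0.225 to 0.725 m from the base axis. Payload 3.1 kg.
Tool frame: the origin (TCP) lies on the centre line of the jaws, within the pads' length; the fingertips stand 19 mm ahead of it and the grasp point (between the pads) is the TCP; z points along the fingers, y is the direction in which the jaws open and shut (so a half turn about z gives the same grasp; the last joint's range is limited). The gripper opens to 85 mm and grips with 20 to 120 N. Pads are 22 mm wide; open, the fingers measure 114 mm over their backs; the gripper's body (76 mm by 85 mm) begins 54 mm behind the grasp point. The pads swing forward as they close: fully open they stand 13 mm farther back than shut.
Start: joints at [0.992, 0.048, 0.099, 1.622, 0, 1.443], TCP at [0.229, 0.473, 0.25] pointing down, gripper open.
Joint ranges: [-2.91, 2.91], [-0.99, 1.94], [-1.21, 1.42], [-2.12, 2.29], [-1.49, 1.47], [-3.14, 3.14]. Speed limits (rad/s): [2.79, 2.79, 3.14, 3.14, 3.14, 3.14].

### API

Orientations are given as a unit quaternion [x, y, z, w].
In Python, from cell import state, read_camera, get_calibration, finish_job gives the robot as it stands.
- The arm moves only by the shell command python3 -m inch 'ROWS' [FORCE]. ROWS is JSON, a list of rows, each a list of 7 numbers: the opening, from -1 (shut) to 1 (fully open), then the shift along the world's x, y, z in mm, then the turn, a rotation vector about the world's x, y, z in degrees. In form: [[fingers, x, y, z, ax, ay, az], ...]. A call has 1 to 10 rows; each row is the pose to reach, as a shift and turn from the pose measured when the call began; what a row does not reach only later rows make up. A row lasts 1/10 s, in which the tool goes at most 50 mm and 8.59 degrees, less where a joint would pass 70% of its speed; a pose out of reach is approached as far as the arm can. A call with a gripper value outside its range is refused whole. The fingers move at their own pace and stop on an object; FORCE is the grip in N (left out, the last holds). Time passes only in rows, so rows that repeat a pose let the fingers close. It gives the time, the measured TCP pose, the force and the opening at its end, in the units of the state.
- state(): the state, without advancing time (a new reading comes with each control period).
- read_camera(name): name is "side" or "top" or "wrist"; returns (picture, depth): 384x512x3 uint8, red, green, blue; 384x512 float32, m along the optical axis (not along the pixel's ray), 0 where there is no reading.
- get_calibration(name): a dict with "intrinsics" (3x3 intrinsics, pixels), "eye" and "rotation" of the camera in the world. Camera axes: x right, y down, z forward; pixel columns grow to the right and rows downward; lengths in m; the calibration is good to about 2 mm. A picture is of the moment at which its call begins: read the wrist's pose just before it. get_calibration takes no time and is no camera call; for the wrist camera it gives the pose at the moment of the call.
- finish_job(): hands the job in, once; it reports no verdict.
The state is a dict: "time_s": time; "qpos": joint angles; "joint_velocities": joint speeds; "effort": joint torques, N m; "eef_pos": TCP position; "ee_rot": TCP orientation; "wrist_force": force on the tool from outside, world axes, zero at the start; "ft_torque": the same for the moment, N m; "grip_width": finger opening in m.
Only numpy, scipy, OpenCV 4.12 (cv2) and the standard library are available. Lean on these libraries where they do the work, as an engineer would, in place of code of your own. Each camera call takes 0.05 s, during which the arm holds its last target.

## Working session

There is one attempt and no reset: what is moved stays moved. The work goes in short steps, Python scripts to look and compute and a shell command to move; the robot and the scene stay as the last step left them, time stands still between calls to the robot, and variables do not carry over. Pictures are saved under pics/ and viewed, and the job is handed in when it is done.

```bash
mkdir -p pics; ls; python3 - <<'E'
from cell import *
import cv2, numpy as np
s=state();print(s)
for n in("top","side","wrist"):
    c=get_calibration(n);p,d=read_camera(n)
    print(n,c)
    cv2.imwrite(f"pics/{n}0.png",p[:,:,::-1]);np.savez(f"{n}0.npz",p=p,d=d,K=c["intrinsics"],e=c["eye"],R=c["rotation"])
E
```

```text
pics
{'time_s': 0.0, 'qpos': array([9.92158031e-01, 4.87338481e-02, 9.75842938e-02, 1.62198698e+00,
       3.91540131e-06, 1.44297925e+00]), 'joint_velocities': array([-0.00104168,  0.00058534, -0.0005969 ,  0.00119891, -0.00024736,
        0.00021245]), 'effort': array([-2.92114837e-04, -3.38786852e+01,  3.20012784e+01,  2.03885604e-02,
       -2.40484878e-04,  7.12398673e-07]), 'eef_pos': array([0.22845188, 0.47206123, 0.2491191 ]), 'ee_rot': array([ 2.23506450e-01,  9.74701748e-01, -1.09718500e-03, -4.06608300e-04]), 'wrist_force': array([-0.22845831,  0.25563037, -0.62987135]), 'ft_torque': array([-0.01298098, -0.00634298,  0.03039991]), 'grip_width': 0.08539067654638977}
top {'intrinsics': array([[377.25723758,   0.        , 257.64163755],
       [  0.        , 377.25723758, 192.0370727 ],
       [  0.        ,   0.        ,   1.        ]]), 'eye': array([0.27363012, 0.02675023, 1.39682255]), 'rotation': array([ 0.70851872, -0.70071398,  0.05968582, -0.05864082])}
side {'intrinsics': array([[364.28902788,   0.        , 258.22790231],
       [  0.        , 364.28902788, 193.83185681],
       [  0.        ,   0.        ,   1.        ]]), 'eye': array([ 0.03916074, -0.76887597,  0.85931972]), 'rotation': array([ 0.86816174, -0.23852694,  0.10744997, -0.42172812])}
wrist {'intrinsics': array([[288.11273029,   0.        , 251.65014791],
       [  0.        , 288.11273029, 189.94247083],
       [  0.        ,   0.        ,   1.        ]]), 'eye': array([0.15509301, 0.50844751, 0.37208859]), 'rotation': array([0.83580061, 0.52507146, 0.08486145, 0.1361464 ])}
```

View pics/top0.png

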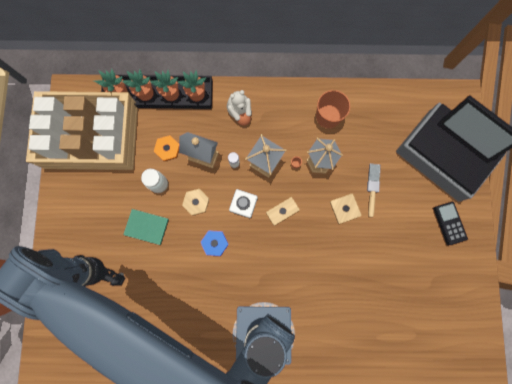

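View pics/side0.png

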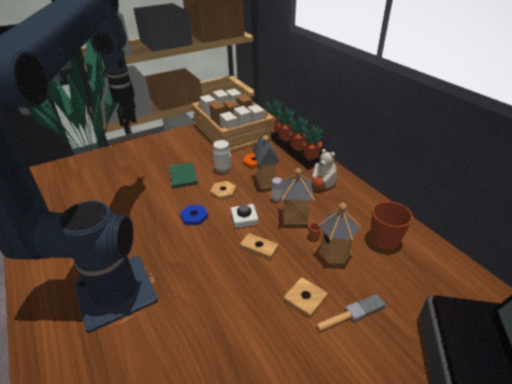

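View pics/wrist0.png

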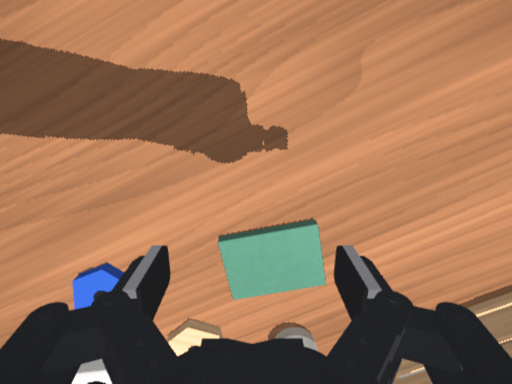

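```bash
python3 - <<'E'
import cv2
a=cv2.imread("pics/top0.png")[120:220,180:360]
b=cv2.imread("pics/side0.png")[125:275,230:370]
cv2.imwrite("pics/zt.png",cv2.resize(a,None,fx=4.4,fy=4.4,interpolation=cv2.INTER_CUBIC))
cv2.imwrite("pics/zs.png",cv2.resize(b,None,fx=4,fy=4,interpolation=cv2.INTER_CUBIC))
E
```

```text
(no output)
```

View pics/zt.png

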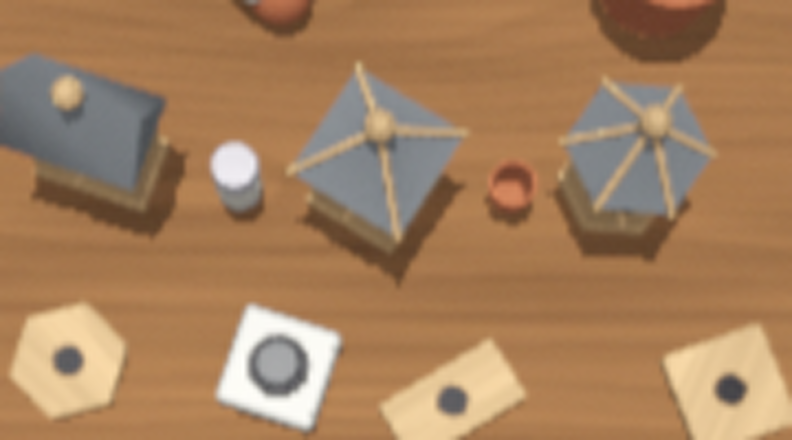

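View pics/zs.png

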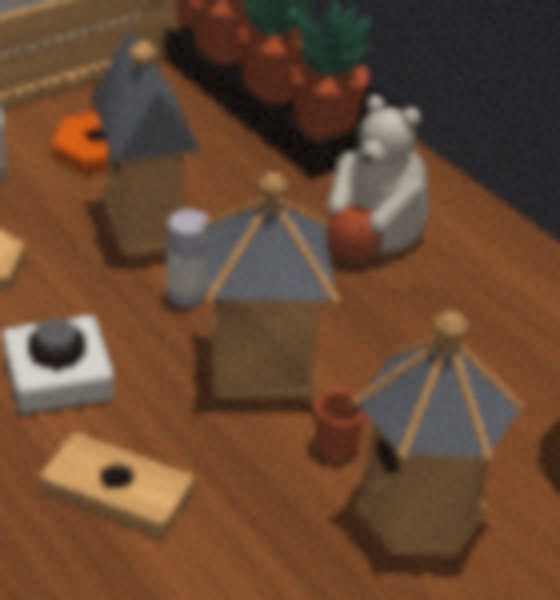

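The right-hand roofed house (knob at top pixel ~(328.5,147.5), six battens) is the six-sided one. The middle house has four battens. The pale six-sided board is at (195,201) and the button at (243,202).

```bash
cat > h.py <<'E'
import numpy as np,cv2
from scipy.spatial.transform import Rotation as Ro
class V:
    def __init__(s,f):
        z=np.load(f);s.p=z["p"];s.d=z["d"];s.K=z["K"];s.e=z["e"];s.R=Ro.from_quat(z["R"]).as_matrix()
    def ray(s,u,v): return s.R@np.linalg.solve(s.K,[u,v,1.])
    def plane(s,u,v,z):
        r=s.ray(u,v);return s.e+r*(z-s.e[2])/r[2]
    def depth(s,u,v): return s.e+s.ray(u,v)*s.d[int(round(v)),int(round(u))]
    def proj(s,P):
        c=s.K@(s.R.T@(np.array(P)-s.e));return c[:2]/c[2]
    def blob(s,m,x0,y0,x1,y1):
        k=np.zeros(m.shape,bool);k[y0:y1,x0:x1]=m[y0:y1,x0:x1]
        n,l,st,c=cv2.connectedComponentsWithStats(k.astype(np.uint8))
        i=1+np.argmax(st[1:,4]);return c[i],st[i]
def tri(a,ua,b,ub):
    A=[];B=[]
    for v,u in((a,ua),(b,ub)):
        r=v.ray(*u);r/=np.linalg.norm(r);M=np.eye(3)-np.outer(r,r);A.append(M);B.append(M@v.e)
    return np.linalg.lstsq(np.vstack(A),np.hstack(B),rcond=None)[0]
E
python3 - <<'E'
from h import *
np.set_printoptions(precision=4,suppress=True)
t=V("top0.npz");s=V("side0.npz")
def dark(v,th=90): return v.p.max(2)<th
for nm,v,box in(("six",t,(186,192,206,212)),("sq",t,(336,200,356,218)),("obl",t,(273,202,293,220)),("six",s,(212,178,235,200)),("sq",s,(297,286,316,303)),):
    c,st=v.blob(dark(v),*box);print(nm,c,st,v.plane(*c,.018))
for v,box in((t,(232,190,256,216)),(s,(231,200,258,222))):
    m=(v.p.max(2)<190); c,st=v.blob(m,*box);print("btn",c,st,v.plane(*c,.05))
for v,box in((t,(320,140,338,156)),(s,(334,200,352,212))):
    x0,y0,x1,y1=box
    m=(v.p[...,0].astype(int)-v.p[...,2]>30);c,st=v.blob(m,*box);print("knob",c,st,v.plane(*c,.19))
    print(v.p[y0:y1,x0:x1,0])
    print((v.d[y0:y1,x0:x1]*1000).astype(int))
    print(v.depth(*c))
E
```

```text
Traceback (most recent call last):
  File "h.py", line 15, in blob
    i=1+np.argmax(st[1:,4]);return c[i],st[i]
        ~~~~~~~~~^^^^^^^^^^
ValueError: attempt to get argmax of an empty sequence
```

```bash
python3 - <<'E'
from h import *
np.set_printoptions(precision=4,suppress=True,linewidth=200)
t=V("top0.npz");s=V("side0.npz")
def dark(v,th=130): return v.p[...,0]<th
for nm,v,box in(("six",t,(188,194,204,210)),("sq",t,(338,202,354,216)),("obl",t,(275,204,291,218)),("six",s,(218,184,230,196))):
    c,st=v.blob(dark(v),*box);print(nm,c,st,v.plane(*c,.018))
for v,box in((t,(235,195,251,211)),(s,(235,202,254,218))):
    m=(v.p.max(2)<180); c,st=v.blob(m,*box);print("btn",c,st,v.plane(*c,.05))
for v,box in((t,(320,140,338,156)),(s,(334,200,352,212))):
    x0,y0,x1,y1=box
    m=(v.p[...,0].astype(int)-v.p[...,2]>30);c,st=v.blob(m,*box);print("knob",c,st,v.plane(*c,.19))
    print(v.p[y0:y1,x0:x1,0])
    print((v.d[y0:y1,x0:x1]*1000).astype(int))
E
```

```text
six [195.04 201.6 ] [193 199   5   6  25] [0.4684 0.2565 0.018 ]
sq [345.6207 208.069 ] [343 205   6   7  29] [ 0.4506 -0.2986  0.018 ]
obl [282.4615 210.6538] [280 208   6   6  26] [ 0.4384 -0.066   0.018 ]
six [222.5 188. ] [220 187   6   3  18] [0.4663 0.255  0.018 ]
btn [242.7338 202.6818] [236 196  14  14 154] [0.4619 0.0793 0.05  ]
btn [243.4383 208.9362] [235 202  19  16 235] [0.4596 0.0732 0.05  ]
knob [328.8741 147.1481] [320 140  18  16 135] [ 0.6312 -0.2082  0.19  ]
[[187 157 140 135 134 135 137 136 136 142 142 143 160 191 192 176 170 169]
 [190 184 160 142 133 131 134 134 133 133 133 139 177 188 167 162 168 169]
 [164 185 184 164 143 133 133 134 134 135 137 160 194 171 146 154 169 172]
 [136 154 178 184 171 146 137 150 155 161 157 183 183 150 136 145 163 171]
 [132 134 146 175 188 175 162 180 188 194 185 188 160 135 130 136 150 164]
 [130 131 132 144 169 183 186 197 211 213 208 187 156 134 131 133 143 154]
 [129 130 130 131 135 165 191 201 217 218 218 194 165 138 131 132 132 144]
 [133 136 138 137 141 148 186 196 211 217 214 192 166 138 130 131 131 135]
 [156 166 176 173 
[... 3456 characters left out ...]
17 1019 1019 1020 1027 1331 1328 1325 1326 1328]
 [1329 1326 1324 1325 1325 1022 1018 1018 1018 1014 1018 1020 1023 1326 1321 1325 1325 1328]
 [1318 1322 1324 1320 1320 1022 1019 1019 1016 1017 1017 1017 1018 1327 1316 1326 1318 1318]
 [1319 1316 1319 1316 1316 1022 1020 1016 1018 1013 1019 1017 1020 1316 1315 1321 1319 1320]
 [1311 1310 1314 1313 1317 1026 1019 1018 1019 1016 1019 1018 1020 1309 1312 1312 1312 1308]
 [1309 1308 1309 1306 1051 1044 1032 1022 1021 1017 1021 1307 1308 1310 1309 1306 1305 1311]
 [1305 1066 1059 1056 1051 1049 1036 1033 1028 1030 1049 1302 1301 1301 1302 1301 1299 1301]
 [1071 1067 1060 1041 1037 1041 1037 1033 1035 1035 1041 1038 1040 1300 1302 1300 1297 1299]]
```

```bash
python3 - <<'E'
from h import *
np.set_printoptions(precision=4,suppress=True,linewidth=200)
t=V("top0.npz");s=V("side0.npz")
print(t.plane(328.8,147.4,.188),s.plane(342.7,205.7,.188),tri(t,(328.8,147.4),s,(342.7,205.7)))
print(tri(t,(195.04,201.6),s,(222.5,188)))
# square knob + oblong knob
print(t.plane(266,149,.188),t.plane(195,141,.188))
for n,P in(("btn top",(.4615,.0785,.052)),):print(n,t.proj(P),s.proj(P))
s_=[.22845,.47206,.24912];print("to btn",(np.array([.4615,.0785,.052])-s_)*1000)
from cell import state
print(np.degrees(Ro.from_quat(state()["ee_rot"]).as_euler("ZYX")),Ro.from_quat(state()["ee_rot"]).as_matrix())
E
```

```text
[ 0.6309 -0.2084  0.188 ] [ 0.6353 -0.2044  0.188 ] [ 0.6304 -0.208   0.1924]
[0.468  0.2571 0.0162]
[ 0.623 -0.     0.188] [0.6478 0.2362 0.188 ]
btn top [242.931  202.7198] [243.1515 207.4303]
to btn [ 233.05 -393.56 -197.12]
[ 154.1731   -0.0139 -179.892 ] [[-0.9001  0.4357 -0.001 ]
 [ 0.4357  0.9001 -0.0016]
 [ 0.0002 -0.0019 -1.    ]]
```

```bash
python3 -m inch '[[-1,23,-39,0,0,0,0],[-1,46,-79,0,0,0,0],[-1,70,-118,0,0,0,0],[-1,93,-157,0,0,0,0],[-1,116,-197,0,0,0,0],[-1,140,-236,0,0,0,0],[-1,163,-275,0,0,0,0],[-1,186,-315,0,0,0,0],[-1,210,-354,0,0,0,0],[-1,233,-393,0,0,0,0]]'; python3 -m inch '[[-1,0,0,-30,0,0,0],[-1,0,0,-60,0,0,0],[-1,0,0,-90,0,0,0],[-1,0,0,-110,0,0,0],[-1,0,0,-130,0,0,0],[-1,0,0,-130,0,0,0],[-1,0,0,-130,0,0,0]]'
python3 - <<'E'
from cell import *
import cv2, numpy as np
for n in("side","wrist","top"):
    c=get_calibration(n);p,d=read_camera(n)
    cv2.imwrite(f"pics/{n}1.png",p[:,:,::-1]);np.savez(f"{n}1.npz",p=p,d=d,K=c["intrinsics"],e=c["eye"],R=c["rotation"])
print(state()["eef_pos"],state()["wrist_force"])
E
```

```text
time_s: 1.15
eef_pos: [0.462, 0.0774, 0.2491]
ee_rot: [0.224, 0.975, -0.001, -0.0]
wrist_force: [0.8, 0.7, 0.1]
grip_width: 0.0
time_s: 1.85
eef_pos: [0.4615, 0.0774, 0.1189]
ee_rot: [0.224, 0.975, -0.001, -0.001]
wrist_force: [-0.2, -0.2, 0.7]
grip_width: 0.0
[0.46311605 0.07741779 0.12073772] [-0.21878846 -0.19524163  0.38032877]
```

View pics/side1.png

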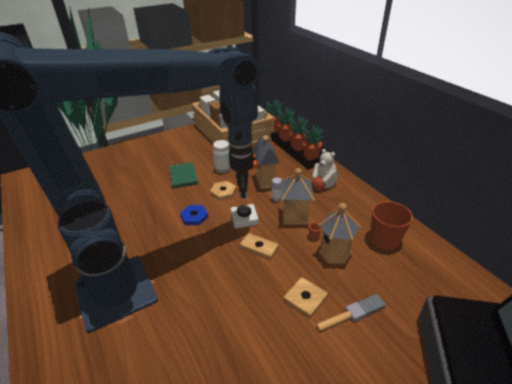

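View pics/wrist1.png

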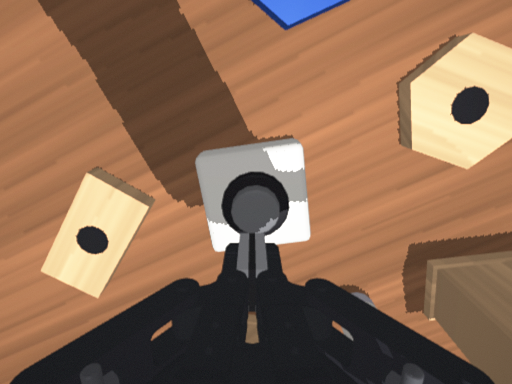

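In the side view the shut fingers hang at (243,195), right over the button at (243,209). The wrist view shows the button at (255,205) and the six-sided board's spot at (470,105). I'll cross-check both from the wrist view.

```bash
python3 - <<'E'
from h import *
w=V("wrist1.npz")
print(w.plane(255,208,.052),w.plane(470,105,.018))
E
python3 -m inch '[[-1,0,0,-15,0,0,0],[-1,0,0,-30,0,0,0],[-1,0,0,-40,0,0,0],[-1,0,0,-44,0,0,0],[-1,0,0,-44,0,0,0]]'
```

```text
[0.45966327 0.08216356 0.052     ] [0.46724137 0.25730363 0.018     ]
time_s: 2.5
eef_pos: [0.4629, 0.0774, 0.0766]
ee_rot: [0.224, 0.975, -0.001, 0.001]
wrist_force: [-0.0, -0.4, 1.1]
grip_width: -0.0001
```

```bash
python3 -m inch '[[-1,-1,2,-3,0,0,0],[-1,-1,2,-6,0,0,0],[-1,-1,2,-8,0,0,0],[-1,-1,2,-10,0,0,0],[-1,-1,2,-10,0,0,0]]'; python3 -c "
from cell import state
print(state()['eef_pos'],state()['wrist_force'])"
```

```text
time_s: 3.0
eef_pos: [0.4625, 0.0796, 0.0672]
ee_rot: [0.224, 0.975, -0.0, 0.001]
wrist_force: [0.8, 0.1, 3.6]
grip_width: -0.0002
[0.46250703 0.07962255 0.06716584] [0.76832331 0.12925354 3.64167283]
```

Contact: 3.6 N, about 4 mm in. I'll press on to the stop.

```bash
python3 -m inch '[[-1,-1,0,-2,0,0,0],[-1,-1,0,-3,0,0,0],[-1,-1,0,-4,0,0,0],[-1,-1,0,-4,0,0,0],[-1,-1,0,-4,0,0,0]]'
```

```text
time_s: 3.5
eef_pos: [0.4625, 0.0796, 0.065]
ee_rot: [0.224, 0.975, 0.0, 0.003]
wrist_force: [-1.0, -0.4, 10.1]
grip_width: -0.0002
```

At 10 N against a 5 N full-travel spring, the button is on its stop. Now I'll let go and rise straight up.

```bash
python3 -m inch '[[-1,0,0,5,0,0,0],[-1,0,0,20,0,0,0],[-1,0,0,50,0,0,0],[-1,0,0,90,0,0,0],[-1,0,0,130,0,0,0],[-1,0,0,170,0,0,0],[-1,0,0,200,0,0,0],[-1,0,0,210,0,0,0],[-1,0,0,210,0,0,0]]'
python3 - <<'E'
from cell import *
import cv2, numpy as np
for n in("side",):
    c=get_calibration(n);p,d=read_camera(n)
    cv2.imwrite(f"pics/{n}2.png",p[:,:,::-1]);np.savez(f"{n}2.npz",p=p,d=d,K=c["intrinsics"],e=c["eye"],R=c["rotation"])
s=state();print(s["eef_pos"],s["wrist_force"],(np.array([.632,-.2070,.275])-s["eef_pos"])*1000)
from h import V
v=V("side2.npz");o=V("side0.npz")
print(np.abs(v.p[200:222,232:256].astype(int)-o.p[200:222,232:256]).max(2).max(), v.d[205:214,243]-o.d[205:214,243])
E
```

```text
time_s: 4.4
eef_pos: [0.4631, 0.0795, 0.2759]
ee_rot: [0.224, 0.975, 0.0, 0.004]
wrist_force: [-0.4, -0.0, -0.4]
grip_width: -0.0
[0.4623453  0.07954783 0.27412925] [-0.01350843  0.17715256  0.52673662] [ 169.65470218 -286.54783436    0.87074861]
111 [-0.00574768 -0.00331664  0.00292802  0.00114334 -0.00122845  0.00314963
 -0.00062764 -0.00190878 -0.00310719]
```

```bash
python3 -m inch '[[-1,17,-35,0,0,0,0],[-1,34,-70,0,0,0,0],[-1,54,-105,0,0,0,0],[-1,74,-140,0,0,0,0],[-1,96,-175,0,0,0,0],[-1,118,-210,0,0,0,0],[-1,138,-240,0,0,0,0],[-1,155,-268,0,0,0,0],[-1,169,-286,0,0,0,0],[-1,169,-286,0,0,0,0]]'
python3 - <<'E'
from cell import *
import cv2, numpy as np
for n in("side","top","wrist"):
    c=get_calibration(n);p,d=read_camera(n)
    cv2.imwrite(f"pics/{n}3.png",p[:,:,::-1]);np.savez(f"{n}3.npz",p=p,d=d,K=c["intrinsics"],e=c["eye"],R=c["rotation"])
s=state();print(s["eef_pos"],s["wrist_force"])
E
```

```text
time_s: 5.45
eef_pos: [0.6312, -0.2089, 0.2681]
ee_rot: [0.225, 0.974, 0.0, -0.002]
wrist_force: [-1.0, 0.5, 0.5]
grip_width: 0.0
[ 0.6303896  -0.20570661  0.27175363] [-0.14215416 -0.19129129  0.80098352]
```

View pics/side3.png

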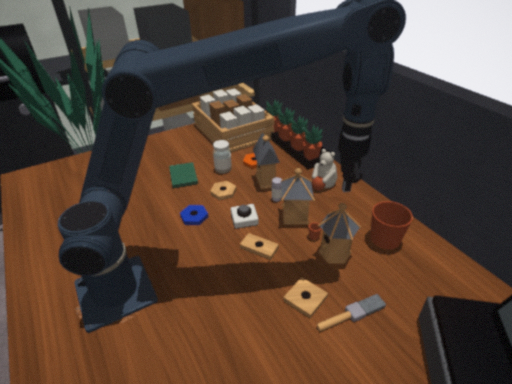

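View pics/wrist3.png

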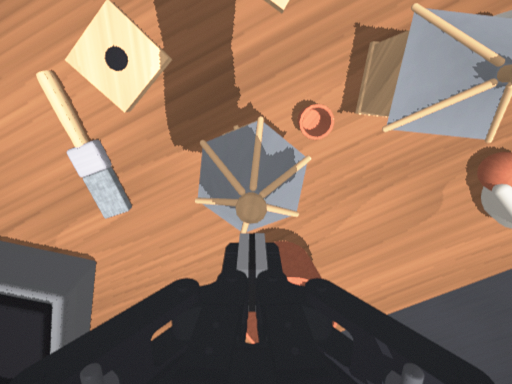

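The wrist view confirms six battens and six eaves, with the knob at (251,207). I'll check the alignment numerically.

```bash
python3 - <<'E'
from h import *
np.set_printoptions(precision=4,suppress=True)
w=V("wrist3.npz");s=V("side3.npz");t=V("top0.npz")
print("knob wrist@.192",w.plane(251,207,.192), w.depth(251,207))
print("tri side/wrist",tri(s,(342.7,205.7),w,(251,207)),"top/wrist",tri(t,(328.8,147.4),w,(251,207)))
print("tip proj side from state",s.proj((.6304,-.2065,.2527)),"wrist",w.proj((.6304,-.2065,.2527)))
d=s.p[180:195,335:362].max(2);print(d)
E
```

```text
knob wrist@.192 [ 0.6294 -0.2054  0.192 ] [ 0.6265 -0.204   0.2001]
tri side/wrist [ 0.6314 -0.2064  0.1906] top/wrist [ 0.627  -0.205   0.1998]
tip proj side from state [344.8916 188.5544] wrist [249.9176 250.0117]
[[105 114 122 123 124 126 128 111  72  38  27  27  24  20  21  15  20  26
   28  22  26  26  27  49  72  88  95]
 [103 113 121 126 123 123 119 107  72  51  42  28  25  21  15  26  20  24
   24  19  21  34  52  82  98 107 109]
 [103 120 125 123 124 122 119  97  64  60  53  30  21  23  21  20  34  40
   47  45  53  64  83 102 113 114 111]
 [100 120 126 129 129 119 115  90  62  64  52  30  27  22  23  29  51  77
   92  90  92  97 106 110 114 115 114]
 [ 90 116 129 126 129 122 112  87  64  60  47  33  22  22  24  33  67  97
  113 113 108 114 114 119 115 115 114]
 [ 89 116 124 127 124 126 109  78  62  58  49  31  22  20  22  40  73 111
  122 123 119 120 118 118 118 114 115]
 [105 113 120 121 125 123 107  78  61  61  45  31  28  20  30  48  85 115
  124 123 124 122 118 119 115 118 119]
 [118 117 120 120 123 120 105  78  64  61  38  25  24  24  28  53  93 121
  125 127 122 120 122 120 120 121 116]
 [121 122 120 121 118 120 103  71  62  56  36  30  20  23  35  65 102 125
  126 129 127 122 125 119 121 116 116]
 [120 123 121 121 120 119 102  79  64  55  29  27  24  27  34  70 110 125
  131 128 127 127 120 125 119 119 116]
 [122 124 122 124 125 118 110  94  76  59  43  37  41  44  50  78 116 129
  129 133 134 129 127 125 124 120 123]
 [124 122 121 118 122 123 115 107  90  74  70  71  73  79  80 102 120 125
  130 130 131 131 130 127 128 120 124]
 [123 122 126 124 121 123 121 120 109 102 103 102 102 103 113 118 118 125
  129 127 130 134 128 132 125 125 123]
 [116 122 123 121 124 121 127 121 119 117 116 113 113 117 121 124 122 122
  123 123 132 134 134 131 133 134 126]
 [121 118 123 124 118 121 122 125 121 122 124 117 117 115 119 119 120 123
  121 123 127 128 133 132 135 127 131]]
```

The fingers are over the knob axis within about 2 mm. I'll lower to ~35 mm above it and hold for 3 s.

```bash
python3 -m inch '[[-1,0,0,-6,0,0,0],[-1,0,0,-12,0,0,0],[-1,0,0,-17,0,0,0],[-1,0,0,-17,0,0,0],[-1,0,0,-17,0,0,0],[-1,0,0,-17,0,0,0]]'
python3 -m inch '[[-1,0,0,0,0,0,0],[-1,0,0,0,0,0,0],[-1,0,0,0,0,0,0],[-1,0,0,0,0,0,0],[-1,0,0,0,0,0,0],[-1,0,0,0,0,0,0],[-1,0,0,0,0,0,0],[-1,0,0,0,0,0,0],[-1,0,0,0,0,0,0],[-1,0,0,0,0,0,0]]'
python3 -m inch '[[-1,0,0,0,0,0,0],[-1,0,0,0,0,0,0],[-1,0,0,0,0,0,0],[-1,0,0,0,0,0,0],[-1,0,0,0,0,0,0],[-1,0,0,0,0,0,0],[-1,0,0,0,0,0,0],[-1,0,0,0,0,0,0],[-1,0,0,0,0,0,0],[-1,0,0,0,0,0,0]]'
python3 - <<'E'
from cell import *
import cv2, numpy as np
for n in("side",):
    c=get_calibration(n);p,d=read_camera(n)
    cv2.imwrite(f"pics/{n}4.png",p[120:280,260:440,::-1].repeat(3,0).repeat(3,1))
s=state();print(s["eef_pos"],s["wrist_force"])
E
```

```text
time_s: 6.2
eef_pos: [0.6305, -0.2057, 0.2552]
ee_rot: [0.223, 0.975, 0.0, 0.0]
wrist_force: [0.0, 0.3, 0.0]
grip_width: 0.0001
time_s: 7.2
eef_pos: [0.6305, -0.2057, 0.2552]
ee_rot: [0.223, 0.975, 0.0, 0.0]
wrist_force: [-0.1, -0.9, -0.3]
grip_width: 0.0002
time_s: 8.2
eef_pos: [0.6305, -0.2056, 0.2552]
ee_rot: [0.223, 0.975, 0.0, 0.0]
wrist_force: [-0.1, -0.4, -0.6]
grip_width: 0.0001
[ 0.63045923 -0.20564453  0.25518811] [ 0.17454432  0.10230206 -1.06854823]
```

View pics/side4.png

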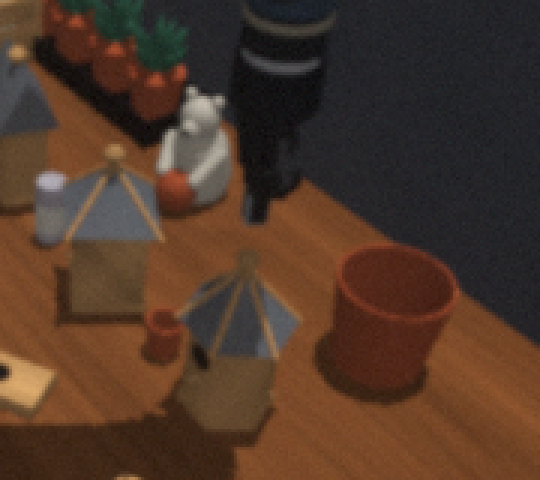

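The tips (255,220 in the crop) stand clear, straight above the knob (246,258). I'll hold another second, then rise and retreat inward.

```bash
python3 -m inch '[[-1,0,0,0,0,0,0],[-1,0,0,0,0,0,0],[-1,0,0,0,0,0,0],[-1,0,0,0,0,0,0],[-1,0,0,0,0,0,0],[-1,0,0,0,0,0,0],[-1,0,0,0,0,0,0],[-1,0,0,0,0,0,0],[-1,0,0,0,0,0,0],[-1,0,0,0,0,0,0]]'
python3 -m inch '[[-1,0,0,12,0,0,0],[-1,0,0,25,0,0,0],[-1,-30,10,30,0,0,0],[-1,-68,22,30,0,0,0],[-1,-106,34,30,0,0,0],[-1,-144,46,30,0,0,0],[-1,-182,58,30,0,0,0],[-1,-220,70,30,0,0,0],[-1,-250,80,30,0,0,0],[-1,-270,86,30,0,0,0]]'
python3 -m inch '[[-1,0,35,0,0,0,0],[-1,0,75,0,0,0,0],[-1,0,115,0,0,0,0],[-1,0,155,0,0,0,0],[-1,0,195,0,0,0,0],[-1,0,235,0,0,0,0],[-1,0,270,0,0,0,0],[-1,0,300,0,0,0,0],[-1,0,320,0,0,0,0],[-1,0,320,0,0,0,0]]'
```

```text
time_s: 9.25
eef_pos: [0.6304, -0.2057, 0.2552]
ee_rot: [0.223, 0.975, 0.0, 0.0]
wrist_force: [0.6, 0.3, -0.0]
grip_width: -0.0001
time_s: 10.25
eef_pos: [0.3586, -0.1188, 0.2857]
ee_rot: [0.223, 0.975, 0.0, 0.001]
wrist_force: [-0.1, -0.4, 1.1]
grip_width: -0.0001
time_s: 11.25
eef_pos: [0.3582, 0.2031, 0.2856]
ee_rot: [0.221, 0.975, 0.001, 0.0]
wrist_force: [0.5, -0.8, -0.4]
grip_width: -0.0004
```

```bash
python3 -m inch '[[-1,27,13,0,0,0,0],[-1,55,27,0,0,0,0],[-1,82,40,0,0,0,0],[-1,100,49,0,0,0,0],[-1,109,54,0,0,0,0],[-1,109,54,-25,0,0,0],[-1,109,54,-60,0,0,0],[-1,109,54,-90,0,0,0],[-1,109,54,-110,0,0,0],[-1,109,54,-110,0,0,0]]'
python3 - <<'E'
from cell import *
import cv2, numpy as np
from h import *
for n in("side","wrist"):
    c=get_calibration(n);p,d=read_camera(n)
    cv2.imwrite(f"pics/{n}5.png",p[:,:,::-1]);np.savez(f"{n}5.npz",p=p,d=d,K=c["intrinsics"],e=c["eye"],R=c["rotation"])
s=state();print(s["eef_pos"],s["wrist_force"])
v=V("wrist5.npz");k=(v.p.max(2)<60)&(np.abs(v.d-v.e[2])<.06)
c,st=v.blob(k,180,120,320,232);print(c,st,v.plane(*c,.018))
E
```

```text
time_s: 12.25
eef_pos: [0.4646, 0.2553, 0.172]
ee_rot: [0.222, 0.975, -0.002, -0.003]
wrist_force: [-0.7, 0.2, 0.6]
grip_width: 0.0001
[0.46694493 0.25640876 0.17614705] [-0.02425538 -0.11914583  0.58016875]
[250.14716981 176.28301887] [241 168  24  20 265] [0.46241524 0.25652319 0.018     ]
```

View pics/wrist5.png

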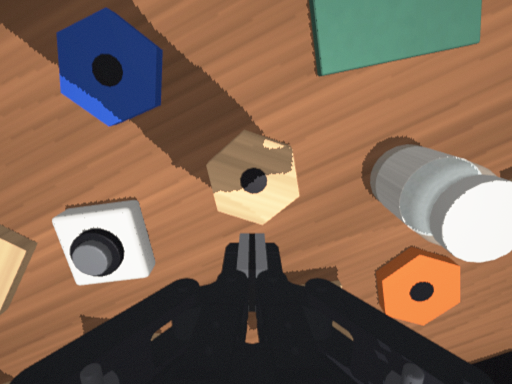

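View pics/side5.png

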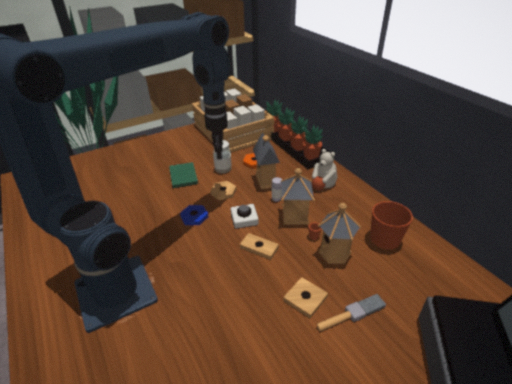

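The wrist view shows the pale six-sided board, spot at (254,181), directly ahead of the fingertips. The spot's blob is partly shaded, but it matches the earlier position within ~4 mm. Descending.

```bash
python3 -c "
from h import *
v=V('wrist5.npz');print(v.plane(254,181,.018))"
python3 -m inch '[[-1,0,0,-30,0,0,0],[-1,0,0,-60,0,0,0],[-1,0,0,-85,0,0,0],[-1,0,0,-98,0,0,0],[-1,0,0,-103,0,0,0],[-1,0,0,-103,0,0,0],[-1,0,0,-103,0,0,0]]'
python3 -m inch '[[-1,0,0,0,0,0,0],[-1,0,0,0,0,0,0],[-1,0,0,0,0,0,0],[-1,0,0,0,0,0,0],[-1,0,0,0,0,0,0],[-1,0,0,0,0,0,0],[-1,0,0,0,0,0,0],[-1,0,0,0,0,0,0],[-1,0,0,0,0,0,0],[-1,0,0,0,0,0,0]]'
python3 - <<'E'
from cell import *
import cv2, numpy as np
for n in("side","wrist","top"):
    c=get_calibration(n);p,d=read_camera(n)
    cv2.imwrite(f"pics/{n}6.png",p[:,:,::-1]);np.savez(f"{n}6.npz",p=p,d=d,K=c["intrinsics"],e=c["eye"],R=c["rotation"])
s=state();print(s["eef_pos"],s["wrist_force"])
E
```

```text
[0.46855557 0.25789882 0.018     ]
time_s: 13.05
eef_pos: [0.4683, 0.2569, 0.0751]
ee_rot: [0.222, 0.975, 0.001, 0.002]
wrist_force: [0.7, -0.1, 0.3]
grip_width: -0.0005
time_s: 14.05
eef_pos: [0.4682, 0.2569, 0.0751]
ee_rot: [0.222, 0.975, 0.001, 0.002]
wrist_force: [-0.4, 0.4, 0.1]
grip_width: -0.0003
[0.46826893 0.25689582 0.0750984 ] [ 0.25229459 -0.03843196  0.45914387]
```

View pics/wrist6.png

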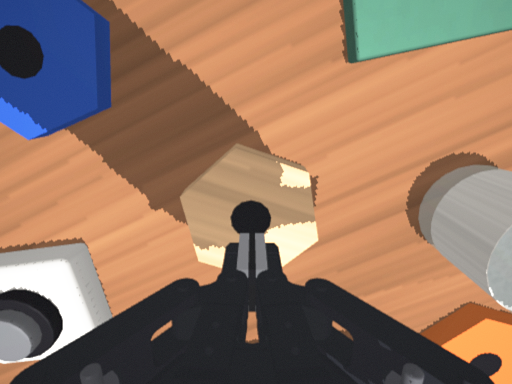

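View pics/side6.png

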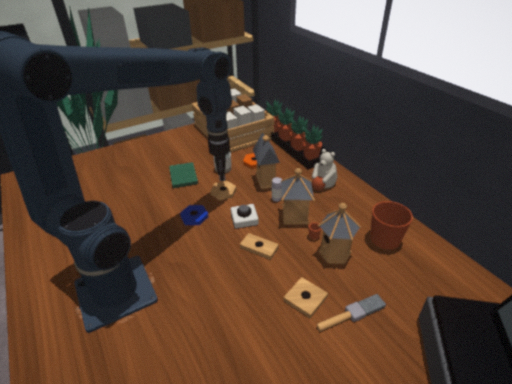

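The tips are ~38 mm above the spot (wrist pixel (251,218), dead ahead) and touch nothing. I'll hold another 2.5 s or so, then hand in.

```bash
python3 -m inch '[[-1,0,0,0,0,0,0],[-1,0,0,0,0,0,0],[-1,0,0,0,0,0,0],[-1,0,0,0,0,0,0],[-1,0,0,0,0,0,0],[-1,0,0,0,0,0,0],[-1,0,0,0,0,0,0],[-1,0,0,0,0,0,0],[-1,0,0,0,0,0,0],[-1,0,0,0,0,0,0]]'
python3 -m inch '[[-1,0,0,0,0,0,0],[-1,0,0,0,0,0,0],[-1,0,0,0,0,0,0],[-1,0,0,0,0,0,0],[-1,0,0,0,0,0,0],[-1,0,0,0,0,0,0],[-1,0,0,0,0,0,0],[-1,0,0,0,0,0,0],[-1,0,0,0,0,0,0],[-1,0,0,0,0,0,0]]'
python3 -c "
from h import *
w=V('wrist6.npz');print(w.plane(251,218,.018))
from cell import *
finish_job();s=state();print(s['time_s'],s['eef_pos'],s['wrist_force'])"
```

```text
time_s: 15.2
eef_pos: [0.4683, 0.2569, 0.0751]
ee_rot: [0.222, 0.975, 0.001, 0.002]
wrist_force: [0.1, -0.2, -0.9]
grip_width: -0.0
time_s: 16.2
eef_pos: [0.4683, 0.2569, 0.0751]
ee_rot: [0.222, 0.975, 0.001, 0.002]
wrist_force: [1.1, 0.0, -0.2]
grip_width: -0.0001
[0.46715112 0.25802748 0.018     ]
the job is handed in; nothing more can be done
the job is handed in; nothing more can be done
```

The job is handed in: I pressed the call button and let it go, then pointed at the six-sided birdhouse and after that at the six-sided board. The arm is still pointing at the board.

- **Button:** I pressed until the force reached about 10 N, well past the 5 N spring, so it was fully in. I then rose clear, and the side camera's depth showed it back out to within a few millimetres. A colour comparison of the same patch did differ by up to 111 levels. I took that to be shadow and did not look further.
- **Birdhouse:** I held the fingertips about 36 mm above the knob for 3 s. They were within about 4 mm of its axis by every camera estimate.
- **Board:** I held about 38 mm above the dark spot for over 3 s. The last wrist view put the tips within about 2 mm of the spot's middle. An earlier automatic reading of the spot, partly in shadow, was about 4 mm off.

The wrist force stayed around 1 N during both holds, which is noise level. Nothing looked moved in the last side and wrist pictures. I checked those by eye, not by measurement. The last move ended at 16.2 s.

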